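Third hand at the gel-casting stand

TASK

Take the loose gel-casting frame by its handle bar, stand it upright on the soft gasket of the empty casting stand, between the two slotted posts, and press it straight down with a steady 12 N or so (never so hard that the gasket is crushed flat), so that its shoulders sit just below the two turn-latches. I will then swing the latches over it myself, so leave them parked open; you are the third hand: do not let go, finish while still holding the frame pressed down. Do not knock the frame over or shift the comb, the spare glass plate or the bottle with the green cap nearby.

Things in the scene. Friction and masses are not known exactly. Their poses are not given: they have to be found in the camera images.
- frame: the loose casting frame holding two glass plates, standing upright on the bench: white plastic, 112 mm wide (y), 24 thick (x), 112 high, about 0.25 kg (+-25 %). Origin: centre of the underside; z up; its front (-x: short plate, two grey cams) looks to the robot within 0.6 rad. The side rails (13 mm wide, 24 thick) end in flat shoulders 72 mm up; the glass ends at 82 mm; above it an arched handle
- grip (a point): centre of the frame's handle bar, a straight bar along the frame's y: 88 mm long, 12 thick (x), 16 high (z), 104 mm above the frame's underside and 5 mm behind (+x of) its middle; 14 mm of free space between bar and glass. Same axes as the frame
- stand: empty casting stand, grey plastic, fixed: base 90 (x) x 168 (y) x 15 mm, origin under its centre, front -x. Two posts 95 mm high at y = +-66 mm, each with a vertical slot for one side rail: 27 mm wide in x (1.5 mm play each side), 119 mm across in y (3.5 mm play), mouth flared to 36 mm over the top 12 mm. The frame may face either way. It stands left or right of the other stand
- seat (a point): centre of the top of the stand's uncompressed gasket, midway between the posts, 26 mm above the bench; the middle of the frame's underside belongs over it
- gasket (a joint): how far the black sponge gasket pad (117 x 29 mm, under the frame) is pressed down, m: 0 free, 0.010 crushed flat. It pushes back with 2.5 N per mm: 0.0048 is 12 N; the frame's own weight presses it about 0.001. From 0.003 on, the frame's shoulders are below the latches
- latch_left (a joint): aluminium turn-latch on the post at the stand's +y, rad: 0 parked pointing outward, 3.14 over the frame's shoulder. It pivots on the post top 66 mm from the stand's middle; 12 mm wide, reaches 20 mm from the pivot, underside 95 mm above the bench. It stays where it is left
- latch_right (a joint): the same on the post at the stand's -y
- clamped_stand: a second stand of the same shape that already holds a clamped frame (latches over its shoulders), fixed, 134 mm high: shows the finished state, not to be used. Origin: centre of the underside
- comb: bystander: white plastic gel comb lying flat, 32 x 90 x 5 mm
- spare_plate: bystander: spare glass plate lying flat, 73 x 101 x 4 mm
- bottle: bystander: small clear reagent bottle with a green cap, 48 mm wide, 101 mm high, standing
Things that resemble listed ones, but are neither listed nor needed, are in the scene too. Leave any blue or red look-alike of the frame alone.

How it is judged:
On the way, in this order (a step that is already met when the one before it is completed fails the run):
1. the frame is lifted clear of the bench, upright (height (world z) of frame above 0.05 m and angle between frame's own z axis and vertical below 0.3 rad), for 0.1 s.
2. the frame stands between the posts of the empty stand, its rails in the slots (horizontal distance between frame and seat below 0.008 m and height (world z) of frame below 0.085 m and angle between the x axis of frame and the x axis of stand, either way round below 0.1 rad), for 0.1 s.
3. the frame is pressed on the gasket with 8 to 18 N (value of joint gasket between 0.0032 and 0.0072 m), for 0.3 s.
At the end, for the whole second after the job is handed in: The frame stands upright (within 0.06 rad) in the slots of the empty stand, within 6 mm of the middle, still; the fingers hold it down so that the gasket is pressed by 3.2 to 7.2 mm (8 to 18 N) through the last second, and both turn-latches are still parked open (below 0.8 rad) (all of step 3 and contact force between frame and stand between 7 and 22 N and contact force between the fingers and frame above 3 N and horizontal distance between frame and seat below 0.006 m and z of frame in the frame of seat below -0.002 m and angle between frame's own z axis and vertical below 0.06 rad and angle between the x axis of frame and the x axis of stand, either way round below 0.08 rad and linear speed of frame below 0.01 m/s and value of joint each of latch_left, latch_right below 0.8 rad); the arm keeps its last pose, push and grip.
It fails at once if the gasket is crushed flat (25 N) (value of joint gasket above 0.0096 m).
It fails at once if the frame is knocked over (angle between frame's own z axis and vertical above 0.6 rad).
It fails at once if a latch is turned over the slot (value of joint any of latch_left, latch_right above 1.2 rad).
It fails at once if the comb, the spare plate or the bottle is shifted (distance of any of comb, spare_plate, bottle from where it was at the start of the episode above 0.03 m).
It also fails if it takes over 48 s, if anything falls off the work surface, if the arm or the gripper's body presses on something with over 40 N, if the wrist force passes 120 N, or if a joint passes its speed limit or range.

ROBOT

A 6-joint arm with a two-finger parallel gripper is mounted at the origin on a cart in front of the work surface, level with it; the furniture and walls round the work are solid. World frame = base frame: x ahead of the robot, y to its left, z up, the work surface at z = 0. Lengths are in m, angles in rad, forces in N, time in s.
With the tool pointing down it reaches from about 0.25 to 0.775 m from the base axis. Payload 4 kg.
Tool frame: the origin (TCP) lies at the very end of the fingers, on their centre line; the grasp point (between the pads) lies 19 mm behind it (robot.pinch_z is the distance from the TCP to the grasp point, in m); z points along the fingers, y is the line along which they close (so a half turn about z gives the same grasp; the last joint's range is limited). The gripper opens to 94 mm and grips with 3 to 60 N. Pads are 16 mm wide; open, the fingers measure 119 mm over their backs; the gripper's body (75 mm by 177 mm) begins 78 mm behind the grasp point.
Start: joints at [-1.249, 0.087, 1.371, -0, 1.684, -0.103], TCP at [0.227, -0.501, 0.206] pointing down, gripper open.
Joint ranges: [-3.1, 3.1], [-0.76, 2.03], [0.27, 2.55], [-1.08, 4.22], [0.17, 2.65], [-2.57, 2.57]. Speed limits (rad/s): [2.79, 2.79, 3.14, 3.14, 3.14, 3.14].

INTERFACE

Orientations are given as [roll, pitch, yaw] about the fixed x, y, z axes, in that order (R = Rz(yaw) Ry(pitch) Rx(roll)).
In Python, from bench import robot gives the robot as it stands.
- The arm moves only by the tool arm_command, never from a script. Its argument "targets" is one flat list of numbers, 7 for each row, row after row: the turn, a rotation vector about the tool's x, y, z in degrees, then the shift along the tool's x, y, z in mm, then the closure, from -1 (fully open) to 1 (shut). In form: [ax, ay, az, x, y, z, hand, ax, ay, az, x, y, z, hand, ...]. A call has 1 to 20 rows; each row is the pose to reach, as a shift and turn from the pose commanded when the call began, along the tool's axes at that moment; what a row does not reach only later rows make up. A row lasts 1/10 s, in which the tool goes at most 50 mm and 8.59 degrees, less where a joint would pass 70% of its speed; a pose out of reach is approached as far as the arm can. A call with a gripper value outside its range is refused whole. The fingers move at their own pace and stop on an object; the grip force is fixed at half the most. Time passes only in rows, so rows that repeat a pose let the fingers close. It gives the time, the measured TCP pose, the force, the opening and the grip force at its end, in the units of the state.
- robot.get_obs(): the state, without advancing time (a new reading comes with each control period).
- robot.snapshot(name): name is "scene" or "top"; returns a dict with "color" (420x560x3 uint8, red, green, blue), "range_z" (420x560 float32, m along the optical axis (not along the pixel's ray), 0 where there is no reading), "fx", "fy", "cx", "cy" (pixels), "dist_coeffs" ([k1, k2, p1, p2, k3] as OpenCV has them; the pictures are not rectified), "T" (4x4, takes a point from camera to world coordinates). Camera axes: x right, y down, z forward; pixel columns grow to the right and rows downward; lengths in m; the calibration is good to about 2 mm. A picture is of the moment at which its call begins.
- robot.close_job(): hands the job in; it is judged then, once.
The state is a dict: "time": time; "joint_positions": joint angles; "qvel": joint speeds; "joint_torque": joint torques, N m; "tool_pos": TCP position; "ee_rot": TCP orientation; "wrist_force": force on the tool from outside, world axes, zero at the start; "wrist_torque": the same for the moment, N m; "width": finger opening in m; "finger_force": force on a finger pad.
Only numpy, scipy, OpenCV 4.12 (cv2) and the standard library are available. Lean on these libraries where they do the work, as an engineer would, in place of code of your own. Each camera call takes 0.05 s, during which the arm holds its last target. There are 200 camera calls.

## Working session

There is one attempt and no reset: what is moved stays moved. The work goes in short steps, Python scripts to look and compute and a tool call to move; the robot and the scene stay as the last step left them, time stands still between calls to the robot, and variables do not carry over. Pictures are saved under pics/ and viewed, at most 10 in all, crops included, and the job is handed in when it is done.

Besides the shell and the picture viewer there is one more tool, called after "Emit:" by a JSON object that holds its "op" and its "data". arm_command: Moves the arm, as the interface text tells. Its arguments: {"type":"object","properties":{"targets":{"type":"array"}},"required":["targets"]}

```bash
mkdir -p pics; cat > h.py <<'E'
import numpy as np, cv2
from bench import robot
def snap(n):
    s=robot.snapshot(n); K=np.array([[s['fx'],0,s['cx']],[0,s['fy'],s['cy']],[0,0,1]]); s['K']=K
    h,w=s['range_z'].shape; u,v=np.meshgrid(np.arange(w),np.arange(h))
    p=cv2.undistortPoints(np.stack([u,v],-1).reshape(-1,1,2).astype(np.float64),K,np.array(s['dist_coeffs'],float)).reshape(h,w,2)
    z=s['range_z'][...,None]; c=np.concatenate([p*z,z],-1)
    T=np.array(s['T']); s['P']=c@T[:3,:3].T+T[:3,3]; s['P'][s['range_z']==0]=np.nan
    return s
E
python3 - <<'E'
from h import *
for n in ('scene','top'):
    s=snap(n); cv2.imwrite(f'pics/{n}1.png',s['color'][...,::-1]); np.savez(f'{n}1.npz',P=s['P'],c=s['color'])
    print(n,s['T'],s['fx'])
print(robot.get_obs())
E
```

```text
scene [[-0.4016065  -0.6964125   0.5947452  -0.26364157]
 [-0.91578944  0.30079524 -0.26618025  0.34271763]
 [ 0.00647473 -0.65156109 -0.75856853  1.06556474]
 [ 0.          0.          0.          1.        ]] 497.7328317428884
top [[ 0.02715646 -0.99012167  0.1375558   0.34400131]
 [-0.99962827 -0.0265652   0.00613263 -0.001618  ]
 [-0.00241785 -0.1376712  -0.99047503  1.20227829]
 [ 0.          0.          0.          1.        ]] 447.1808669057789
{'time': 0.1, 'joint_positions': array([-1.24910134e+00,  8.79060020e-02,  1.37205503e+00, -2.51426331e-05,
        1.68357369e+00, -1.03122060e-01]), 'qvel': array([ 5.60547239e-05, -1.60973719e-03, -3.52032736e-03, -1.46795352e-03,
       -1.03997293e-03, -1.13269727e-03]), 'joint_torque': array([ 1.69767318e-03, -3.41253948e+01, -3.03299832e+01,  7.20144762e-02,
        3.04495264e-02, -8.41799420e-05]), 'tool_pos': array([ 0.22651246, -0.50067622,  0.20443199]), 'ee_rot': array([-3.13965833e+00, -1.75059465e-04,  4.24814074e-01]), 'wrist_force': array([0.75790587, 0.4869277 , 0.0374069 ]), 'wrist_torque': array([ 0.02293199,  0.00427951, -0.04800361]), 'finger_force': 0.0, 'width': 0.09396185863169046}
```

View pics/top1.png

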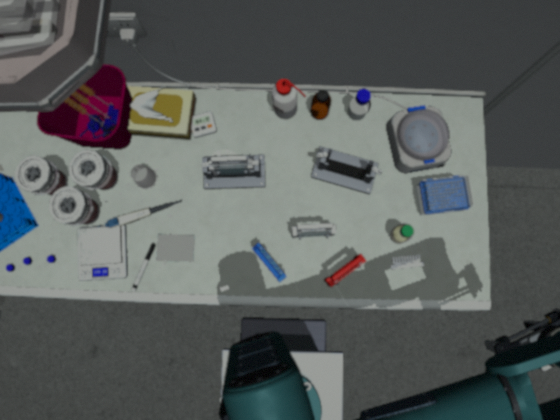

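View pics/scene1.png

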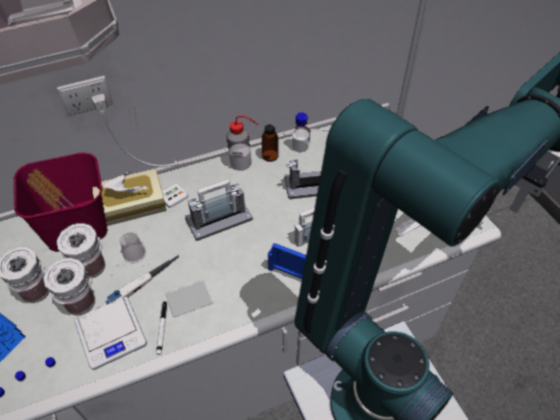

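The top view shows the white frame at (314,229), the empty stand at (345,168) and the clamped one at (235,168). The green-cap bottle is at (402,232), the comb at about (405,270), and blue and red look-alikes are at (268,260) and (345,270). Next I'll measure the frame and the empty stand.

```bash
python3 - <<'E'
from h import *
d=np.load('top1.npz');P=d['P'];c=d['c']
def rep(name,u0,u1,v0,v1,z0,z1):
    q=P[v0:v1,u0:u1].reshape(-1,3); q=q[(q[:,2]>z0)&(q[:,2]<z1)]
    r=cv2.minAreaRect((q[:,:2]*1000).astype(np.float32)); m=q.mean(0)
    w,v=np.linalg.eigh(np.cov(q[:,:2].T)); a=v[:,1]*np.sign(v[1,1])
    print(name,len(q),m.round(4),'rect',np.round(r[0],1),np.round(r[1],1),round(r[2],1),'yaw(y axis)',round(np.degrees(np.arctan2(-a[0],a[1])),2), 'zmed',np.median(q[:,2]).round(4))
    return q
rep('handle',285,345,212,245,.098,.125)
rep('frame all',285,345,212,245,.03,.125)
rep('shoulder',285,345,212,245,.06,.078)
rep('clamped handle',200,270,145,190,.118,.15)
rep('clamped base',200,270,140,195,.006,.022)
rep('stand base',305,390,140,200,.006,.022)
rep('stand gasket',305,390,140,200,.022,.032)
q=rep('stand tops',305,390,140,200,.088,.115)
for s in(0,1):
    k=q[(q[:,1]>np.mean(q[:,1]))==s]; print(len(k),np.mean(k,0),k.min(0),k.max(0))
rep('bottle',380,425,215,248,.06,.12)
for n,(u0,u1,v0,v1) in dict(f=(275,355,205,250),s=(300,395,138,205)).items():
    z=P[v0:v1:2,u0:u1:2,2]*1000; print(n)
    for r in z: print(' '.join('%3.0f'%x for x in r))
im=c[130:290,270:430,::-1]; cv2.imwrite('pics/crop.png',cv2.resize(im,(600,600),interpolation=cv2.INTER_CUBIC))
E
```

```text
handle 190 [ 0.4698 -0.0723  0.1119] rect [470.4 -72.8] [12.9 87. ] 4.4 yaw(y axis) 4.57 zmed 0.1124
frame all 508 [ 0.4631 -0.0724  0.0848] rect [461.8 -74. ] [ 31.3 112.2] 3.6 yaw(y axis) 3.81 zmed 0.0805
shoulder 169 [ 0.4603 -0.0718  0.0722] rect [465.  -73.8] [ 23.8 112.1] 2.9 yaw(y axis) 3.3 zmed 0.0731
clamped handle 213 [0.6298 0.1433 0.1322] rect [631.1 144.5] [13.2 87.8] 2.3 yaw(y axis) 2.7 zmed 0.1334
clamped base 943 [0.6089 0.1335 0.0156] rect [635.7 140.4] [151.7 178.9] 6.8 yaw(y axis) 12.1 zmed 0.0158
stand base 1222 [ 0.632  -0.155   0.0156] rect [ 641.5 -168.3] [164.5 230.4] 1.3 yaw(y axis) -11.94 zmed 0.0161
stand gasket 420 [ 0.6379 -0.1596  0.027 ] rect [ 628.5 -155.7] [140.2  60.7] 69.6 yaw(y axis) -15.96 zmed 0.0271
stand tops 260 [ 0.6373 -0.1609  0.098 ] rect [ 639.  -158.5] [169.1  44.5] 74.7 yaw(y axis) -15.0 zmed 0.0977
135 [ 0.62091087 -0.22185036  0.09800524] [ 0.6011323  -0.23959843  0.08821192] [ 0.6459492  -0.2008366   0.10737581]
125 [ 0.6549415  -0.09500915  0.09801068] [ 0.63145684 -0.11540971  0.08903083] [ 0.6753769  -0.07633049  0.11130657]
bottl
[... 9612 characters left out ...]
   3  -2  -2   4   3   2   2  -1  -2   2   5   1   1  -6   1   0   1   2  -2   3  -0   3   4   1  -1  -1   1  -2  -1   2   2
  0  -1   3  -2  -4   4   2  -1   2   1   1   3  -1  -5   0   2   2   0   5   4   0   0   3   4  -1   1   2  -0   3   2   2   3   6  -2   0   6   4   3   2   7  -1   2  -1   3   2   1   1   1
  3   5   0   5   2   2   1   2  -1   1   4  -2   1   5  -3   0  -2   2  -3   2   1  -1  -1   5   3   0   0   1   7  -1  -1   2   2   4   0   1   3   3   7   7   5   2   3   2   3   2  -1   2
 -1   2   3   0  -4  -1   1   6  -0   2  -0   3  -1  -1   3   2   1   2   0  -1   3   2  -2   3   1   0  -1   1   4   1  -0  -0   2   2   0   2   3   0   5   1   0   7   2   4   2   7   5   0
```

View pics/crop.png

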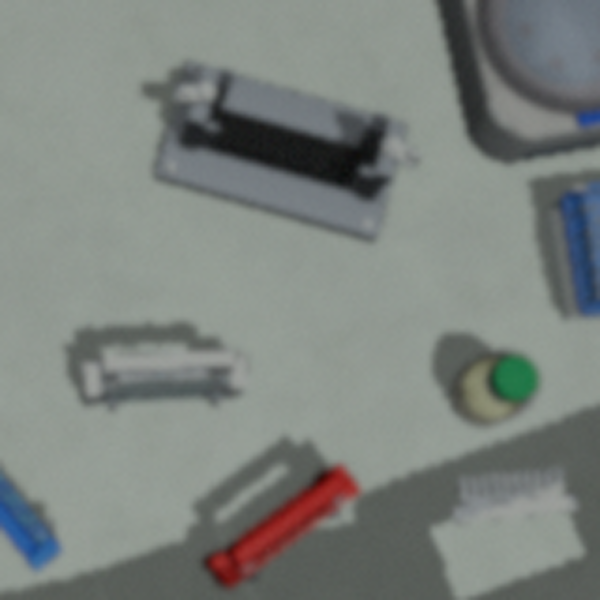

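The crop shows the stand's latches parked outward, with its gasket running from (215,125) to (385,175) and a yaw of about -15°. The frame's bar is at (170,358), in world terms about (0.470, -0.0725), top at z 0.112, yaw about +4.4°. All of that agrees with the given sizes, so I'll move above the bar.

Emit:
{"op": "arm_command", "data": {"targets": [0,0,-7,40,-29,-20,-1,0,0,-14,80,-58,-40,-1,0,0,-21,120,-87,-40,-1,0,0,-28,160,-116,-40,-1,0,0,-35,200,-145,-40,-1,0,0,-42,240,-174,-40,-1,0,0,-49,280,-203,-40,-1,0,0,-56,320,-232,-40,-1,0,0,-63,360,-261,-40,-1,0,0,-70,385,-280,-40,-1,0,0,-70,398,-290,-40,-1,0,0,-70,398,-290,-40,-1,0,0,-70,398,-290,-40,-1,0,0,-70,398,-290,-40,-1]}}

```text
time: 1.5
tool_pos: [0.4693, -0.0738, 0.2453]
ee_rot: [-3.141, 0.0, 1.645]
wrist_force: [0.4, 0.6, -0.3]
width: 0.0941
finger_force: 0.0
```

```bash
cat >> h.py <<'E'
from scipy.optimize import minimize
def multi(n,k=8):
    ss=[snap(n) for _ in range(k)]; s=ss[-1]; s['P']=np.nanmedian([a['P'] for a in ss],0); return s
def fitrect(q,x0,size,zin,zout):
    """pose (x,y,yaw) of a size[0] x size[1] rectangle with zin points inside and zout points outside"""
    a=q[(q[:,2]>zin[0])&(q[:,2]<zin[1])][:,:2]; b=q[(q[:,2]<zout)][:,:2]
    def sd(p,t):
        c,s=np.cos(t[2]),np.sin(t[2]); d=p-np.array(t[:2])/1; l=np.stack([c*d[:,0]+s*d[:,1],-s*d[:,0]+c*d[:,1]],1)
        return np.max(np.abs(l)-np.array(size)/2,1)
    f=lambda t:np.sum(np.clip(sd(a,t)/.002+1,0,8))+np.sum(np.clip(1-sd(b,t)/.002,0,8))
    sim=np.array([x0]*4,float)+np.vstack([np.zeros(3),np.diag([.006,.006,.08])])
    return minimize(f,x0,method='Nelder-Mead',options=dict(initial_simplex=sim,xatol=1e-5,fatol=1e-3))
E
python3 - <<'E'
from h import *
o=robot.get_obs(); print({k:np.round(o[k],4) for k in('time','tool_pos','ee_rot','wrist_force','width')})
for n in ('top','scene'):
    s=multi(n); P=s['P'].reshape(-1,3); P=P[~np.isnan(P[:,0])]
    g=P[(np.abs(P[:,0]-.55)<.25)&(np.abs(P[:,1])<.3)&(P[:,2]<.008)]; print(n,'bench z',np.median(g[:,2]))
    q=P[np.hypot(P[:,0]-.64,P[:,1]+.16)<.13]; print(len(q))
    for x0 in ([.64,-.16,-.26],[.635,-.155,-.2]):
        r=fitrect(q,x0,(.090,.168),(.008,.022),.007); print('base',r.x[:2],np.degrees(r.x[2]),r.fun)
    t=q[(q[:,2]>.085)&(q[:,2]<.115)]; print('tops mean',t.mean(0), len(t))
    cv2.imwrite(f'pics/{n}2.png',s['color'][...,::-1])
E
```

```text
{'time': np.float64(1.5), 'tool_pos': array([ 0.4693, -0.0738,  0.2453]), 'ee_rot': array([-3.141e+00,  4.000e-04,  1.645e+00]), 'wrist_force': array([ 0.3586,  0.5512, -0.3143]), 'width': np.float64(0.0941)}
top bench z 0.0012224746475972825
2293
base [ 0.64068079 -0.15883917] -15.267788189472993 1.23230077370649
base [ 0.64067607 -0.15886202] -15.266716134765213 1.2323434935645023
tops mean [ 0.65210972 -0.16209955  0.09576813] 95
scene bench z -0.0015103201161891233
3092
base [ 0.63950092 -0.15773032] -15.282737196091439 229.80687015118417
base [ 0.63949311 -0.15775932] -15.282807960958182 229.80688015771756
tops mean [ 0.65147946 -0.09104645  0.09495287] 99
```

Emit:
{"op": "arm_command", "data": {"targets": [0,0,0,0,0,20,-1,0,0,0,0,0,45,-1,0,0,0,0,0,70,-1,0,0,0,0,0,95,-1,0,0,0,0,0,115,-1,0,0,0,0,0,130,-1,0,0,0,0,0,142,-1,0,0,0,0,0,150,-1,0,0,0,0,0,155,-1,0,0,0,0,0,157,-1,0,0,0,0,0,157,-1,0,0,0,0,0,157,-1]}}

```text
time: 3.5
tool_pos: [0.4703, -0.073, 0.0892]
ee_rot: [3.14, 0.001, 1.646]
wrist_force: [0.8, 0.0, -0.4]
width: 0.0939
finger_force: 0.0
```

Emit:
{"op": "arm_command", "data": {"targets": [0,0,0,0,0,0,0,0,0,0,0,0,0,0.4,0,0,0,0,0,0,0.6,0,0,0,0,0,0,0.7,0,0,0,0,0,0,1,0,0,0,0,0,0,1,0,0,0,0,0,0,1,0,0,0,0,0,0,1,0,0,0,0,0,0,1,0,0,0,0,0,0,1]}}

```text
time: 4.5
tool_pos: [0.4698, -0.0729, 0.0885]
ee_rot: [3.142, 0.0, 1.647]
wrist_force: [-0.8, -0.4, 0.8]
width: 0.0174
finger_force: 0.0
```

```bash
python3 - <<'E'
from h import *
s=snap('top'); cv2.imwrite('pics/grip.png',cv2.resize(s['color'][150:300,240:420,::-1],None,fx=4,fy=4,interpolation=cv2.INTER_CUBIC)[:600])
s=snap('scene'); cv2.imwrite('pics/grip2.png',cv2.resize(s['color'][130:300,150:400,::-1],None,fx=3,fy=3,interpolation=cv2.INTER_CUBIC))
o=robot.get_obs(); print({k:np.round(o[k],4) for k in('time','tool_pos','ee_rot','wrist_force','wrist_torque','width','finger_force')})
E
```

```text
{'time': np.float64(4.6), 'tool_pos': array([ 0.4698, -0.0729,  0.0884]), 'ee_rot': array([-3.1415e+00,  1.0000e-04,  1.6465e+00]), 'wrist_force': array([ 0.5407, -0.4867, -0.2941]), 'wrist_torque': array([-0.094 , -0.1526,  0.0042]), 'width': np.float64(0.0117), 'finger_force': np.float64(30.0016)}
```

View pics/grip2.png

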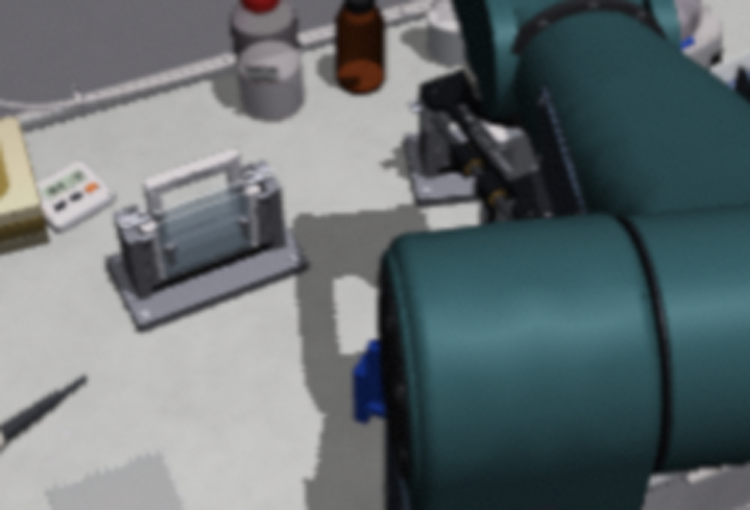

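The grip is firm: the opening is 11.7 mm and the pad force 30 N. The arm hides the frame in this picture; the empty stand is visible at about (445,160). I'll lift 150 mm.

Emit:
{"op": "arm_command", "data": {"targets": [0,0,0,0,0,-3,1,0,0,0,0,0,-10,1,0,0,0,0,0,-22,1,0,0,0,0,0,-37,1,0,0,0,0,0,-52,1,0,0,0,0,0,-67,1,0,0,0,0,0,-82,1,0,0,0,0,0,-97,1,0,0,0,0,0,-112,1,0,0,0,0,0,-127,1,0,0,0,0,0,-140,1,0,0,0,0,0,-147,1,0,0,0,0,0,-150,1,0,0,0,0,0,-150,1,0,0,0,0,0,-150,1,0,0,0,0,0,-150,1]}}

```text
time: 6.2
tool_pos: [0.4694, -0.0728, 0.2375]
ee_rot: [-3.14, -0.001, 1.647]
wrist_force: [-0.1, 0.5, -3.4]
width: 0.0119
finger_force: 30.0
```

```bash
python3 - <<'E'
from h import *
o=robot.get_obs(); print({k:np.round(o[k],4) for k in('time','tool_pos','ee_rot','wrist_force','wrist_torque','width','finger_force')})
for n in('scene','top'):
    s=multi(n,6); P=s['P'].reshape(-1,3);x,y,z=o['tool_pos']
    q=P[(np.abs(P[:,1]-y)<.075)&(np.abs(P[:,0]-x)<.04)&(P[:,2]>.12)&(P[:,2]<.262)]; print(n,len(q),np.nanmin(q[:,2]) if len(q) else 0)
    np.savez(f'{n}_lift.npz',P=s['P'],c=s['color'])
    p=(np.linalg.inv(s['T'])@np.array([x,y,z-.03,1]))[:3]; u,v=(s['K']@p/p[2])[:2].astype(int); print(u,v)
    im=s['color'][max(v-80,0):v+80,max(u-100,0):u+100,::-1]; cv2.imwrite(f'pics/lift_{n}.png',cv2.resize(im,None,fx=3,fy=3,interpolation=cv2.INTER_CUBIC))
a=cv2.imread('pics/lift_scene.png');b=cv2.imread('pics/lift_top.png');w=400
f=lambda i:cv2.resize(i,(400,int(i.shape[0]*400/i.shape[1])))
a,b=f(a),f(b);h=min(len(a),len(b));cv2.imwrite('pics/lift.png',np.hstack([a[:h],b[:h]]))
E
```

```text
{'time': np.float64(6.2), 'tool_pos': array([ 0.4694, -0.0728,  0.2375]), 'ee_rot': array([-3.1399e+00, -5.0000e-04,  1.6465e+00]), 'wrist_force': array([-0.0572,  0.5398, -3.4408]), 'wrist_torque': array([-0.0701, -0.104 , -0.025 ]), 'width': np.float64(0.0119), 'finger_force': np.float64(29.9993)}
scene 1323 0.14785709033893457
317 181
top 133 0.1540277903967866
317 221
```

View pics/lift.png

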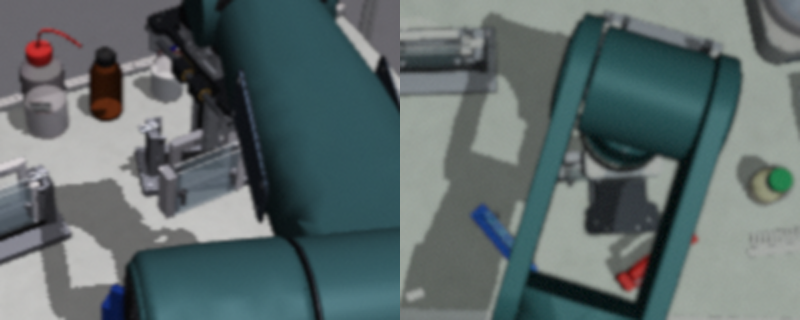

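```bash
python3 - <<'E'
from h import *
for n in('top','scene'):
    d=np.load(n+'1.npz');P=d['P'].reshape(-1,3);c=d['c'].reshape(-1,3).mean(1)
    k=(np.hypot(P[:,0]-.64,P[:,1]+.16)<.13); q=P[k];c=c[k]
    r=fitrect(q,[.64,-.16,-.26],(.09,.168),(.009,.021),.007).x; t=r[2]; print(n,'base',r[:2],np.degrees(t))
    R=np.array([[np.cos(t),np.sin(t)],[-np.sin(t),np.cos(t)]]); l=(q[:,:2]-r[:2])@R.T*1000
    g=(c<45)&(q[:,2]>.02)&(q[:,2]<.033)&(np.abs(l[:,1])<50); print('gasket local x pct',np.percentile(l[g,0],[2,10,50,90,98]).round(1),g.sum())
    for s in(-1,1):
        m=(q[:,2]>.085)&(q[:,2]<.1)&(l[:,1]*s>40)
        if m.sum()>5: print('post',s,m.sum(),'x',np.percentile(l[m,0],[3,50,97]).round(1),'y',np.percentile(l[m,1],[3,50,97]).round(1))
d=np.load('scene_lift.npz');P=d['P'].reshape(-1,3)
# held frame in tool-aligned axes
o=robot.get_obs();x,y,z=o['tool_pos'];t=np.radians(4.34);D=P-np.array([x,y,z-.0884])
l=np.stack([np.cos(t)*D[:,0]+np.sin(t)*D[:,1],-np.sin(t)*D[:,0]+np.cos(t)*D[:,1],D[:,2]],1)*1000
m=(l[:,0]>-25)&(l[:,0]<15)&(np.abs(l[:,1])<70)&(l[:,2]>-10)&(l[:,2]<80); l=l[m]
for a in range(0,75,12):
    k=l[(l[:,2]>a)&(l[:,2]<a+12)&(l[:,1]>44)]
    if len(k)>3: print('rail z',a,len(k),'x pct',np.percentile(k[:,0],[3,20,50,80,97]).round(1),'ymax',np.percentile(k[:,1],[50,97]).round(1))
print('zmin',np.percentile(l[:,2],[1,99]))
E
```

```text
top base [ 0.63931325 -0.15900969] -15.153236691313351
gasket local x pct [-14.8 -13.2  -2.5   8.1  10.6] 354
post -1 100 x [-20.8  -5.   19.7] y [-72.4 -61.7 -50.1]
post 1 89 x [-21.2  -3.8  19.6] y [50.6 63.4 79.2]
scene base [ 0.63915934 -0.15752713] -14.848920473512326
gasket local x pct [-17.8 -15.3  -4.3   6.9   9.3] 139
post 1 82 x [-22.8  -8.7  20.7] y [52.  65.7 84.3]
rail z 0 30 x pct [-18.2 -17.3 -15.   -4.2   5.4] ymax [56.4 58.1]
rail z 12 33 x pct [-17.8 -17.1 -15.8  -5.1   4.9] ymax [56.3 57.9]
rail z 24 30 x pct [-17.5 -16.8 -14.5  -4.    1.1] ymax [56.5 57.7]
rail z 36 31 x pct [-18.2 -17.6 -16.6  -3.4   2.6] ymax [56.3 58. ]
rail z 48 31 x pct [-17.8 -17.1 -15.7  -4.3   2. ] ymax [56.7 58. ]
rail z 60 68 x pct [-17.8 -16.5  -9.4   0.2   4.3] ymax [52.5 57.8]
rail z 72 10 x pct [-12.9 -12.3  -6.3  -2.5   1.4] ymax [44.9 45.9]
zmin [-0.24534964 79.55940281]
```

The held frame is upright and centred: the rail front is at -17 mm and its side at +56.4 mm, as expected. The seat is at about (0.640, -0.1585) with yaw -15.15°. Next I'll carry the frame above it.

Emit:
{"op": "arm_command", "data": {"targets": [0,0,0.4,-2,3,0,1,0,0,1.2,-6,10,0,1,0,0,2.5,-13,22,0,1,0,0,4.2,-22,36,0,1,0,0,6,-31,52,0,1,0,0,7.8,-40,67,0,1,0,0,9.6,-50,83,0,1,0,0,11.4,-59,99,0,1,0,0,13.2,-68,114,0,1,0,0,15,-77,129,0,1,0,0,16.8,-87,145,0,1,0,0,18,-93,156,0,1,0,0,19,-98,164,0,1,0,0,19.5,-100.4,168,0,1,0,0,19.5,-100.4,168,0,1,0,0,19.5,-100.4,168,0,1,0,0,19.5,-100.4,168,0,1]}}

```text
time: 8.5
tool_pos: [0.6446, -0.16, 0.2389]
ee_rot: [3.141, 0.0, 1.306]
wrist_force: [-1.2, -0.0, -2.4]
width: 0.0117
finger_force: 30.0
```

```bash
python3 - <<'E'
from h import *
o=robot.get_obs(); print({k:np.round(o[k],4) for k in('time','tool_pos','ee_rot','wrist_force','wrist_torque','width','finger_force')})
s=multi('scene',6);P=s['P'].reshape(-1,3);x,y,z=o['tool_pos'];t=o['ee_rot'][2]-np.pi/2;D=P-np.array([x,y,z-.0884])
l=np.stack([np.cos(t)*D[:,0]+np.sin(t)*D[:,1],-np.sin(t)*D[:,0]+np.cos(t)*D[:,1],D[:,2]],1)*1000
for n,z0,z1 in(('rail',5,65),('post',-85,-53)):
    k=l[(l[:,2]>z0)&(l[:,2]<z1)&(np.abs(l[:,1])<95)&(np.abs(l[:,1])>44)&(np.abs(l[:,0])<60)]
    for sg in(-1,1):
        a=k[k[:,1]*sg>0]
        if len(a)>4:print(n,sg,len(a),'x',np.percentile(a[:,0],[3,20,50,97]).round(1),'y',np.percentile(a[:,1],[3,50,97]).round(1))
r=fitrect(P[np.hypot(P[:,0]-.64,P[:,1]+.16)<.13],[.64,-.158,-.264],(.09,.168),(.004,.019),.0045);print(r.x,np.degrees(r.x[2]))
im=s['color'][120:280,230:430,::-1]; cv2.imwrite('pics/above.png',cv2.resize(im,None,fx=3.7,fy=3.7,interpolation=cv2.INTER_CUBIC))
E
```

```text
{'time': np.float64(8.5), 'tool_pos': array([ 0.6446, -0.16  ,  0.2389]), 'ee_rot': array([3.1412e+00, 1.0000e-04, 1.3065e+00]), 'wrist_force': array([-1.2172, -0.0388, -2.4214]), 'wrist_torque': array([-0.0336, -0.045 ,  0.0568]), 'width': np.float64(0.0117), 'finger_force': np.float64(29.9994)}
[ 0.64  -0.158 -0.264] -15.126085791453734
```

View pics/above.png

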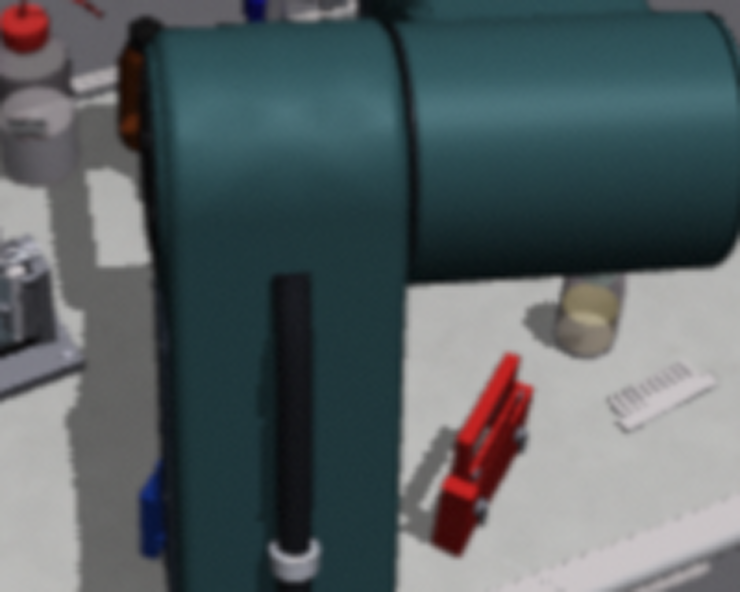

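The arm hides the stand in this picture, so from here I'll go by force feedback. First I'll descend to just above the post mouths.

Emit:
{"op": "arm_command", "data": {"targets": [0,0,0,0,0,3,1,0,0,0,0,0,10,1,0,0,0,0,0,20,1,0,0,0,0,0,30,1,0,0,0,0,0,40,1,0,0,0,0,0,48,1,0,0,0,0,0,52,1,0,0,0,0,0,52,1,0,0,0,0,0,52,1,0,0,0,0,0,52,1]}}

```text
time: 9.8
tool_pos: [0.6453, -0.1604, 0.1873]
ee_rot: [3.14, 0.0, 1.306]
wrist_force: [-0.1, -0.5, -2.3]
width: 0.0117
finger_force: 30.0
```

Emit:
{"op": "arm_command", "data": {"targets": [0,0,0,0,0,2,1,0,0,0,0,0,4,1,0,0,0,0,0,6,1,0,0,0,0,0,8,1,0,0,0,0,0,8,1,0,0,0,0,0,8,1]}}

```text
time: 10.4
tool_pos: [0.6448, -0.1603, 0.1783]
ee_rot: [-3.141, 0.0, 1.306]
wrist_force: [-0.1, 0.5, -2.2]
width: 0.0117
finger_force: 30.0
```

Inside the flare (underside at 0.090) with no contact force. Continuing in small steps.

Emit:
{"op": "arm_command", "data": {"targets": [0,0,0,0,0,2,1,0,0,0,0,0,4,1,0,0,0,0,0,6,1,0,0,0,0,0,8,1,0,0,0,0,0,8,1,0,0,0,0,0,8,1]}}

```text
time: 11.0
tool_pos: [0.6447, -0.1603, 0.1708]
ee_rot: [-3.142, 0.0, 1.306]
wrist_force: [-2.2, 0.4, 0.6]
width: 0.012
finger_force: 30.0
```

Emit:
{"op": "arm_command", "data": {"targets": [0,0,0,0,0,2,1,0,0,0,0,0,4,1,0,0,0,0,0,6,1,0,0,0,0,0,6,1,0,0,0,0,0,6,1]}}

```text
time: 11.5
tool_pos: [0.6446, -0.16, 0.1636]
ee_rot: [-3.14, -0.0, 1.306]
wrist_force: [-1.2, 0.3, -2.4]
width: 0.0118
finger_force: 30.0
```

Emit:
{"op": "arm_command", "data": {"targets": [0,0,0,0,-0.5,3,1,0,0,0,0,-0.5,6,1,0,0,0,0,-0.5,9,1,0,0,0,0,-0.5,12,1,0,0,0,0,-0.5,15,1,0,0,0,0,-0.5,15,1,0,0,0,0,-0.5,15,1]}}

```text
time: 12.2
tool_pos: [0.6444, -0.1601, 0.149]
ee_rot: [-3.141, -0.0, 1.306]
wrist_force: [-0.8, -0.6, -3.0]
width: 0.0117
finger_force: 30.0
```

Emit:
{"op": "arm_command", "data": {"targets": [0,0,0,0,0,3,1,0,0,0,0,0,6,1,0,0,0,0,0,9,1,0,0,0,0,0,12,1,0,0,0,0,0,15,1,0,0,0,0,0,18,1,0,0,0,0,0,20,1,0,0,0,0,0,20,1,0,0,0,0,0,20,1]}}

```text
time: 13.1
tool_pos: [0.6444, -0.1601, 0.1291]
ee_rot: [-3.141, -0.0, 1.306]
wrist_force: [-1.0, 1.6, -3.3]
width: 0.0116
finger_force: 30.0
```

Emit:
{"op": "arm_command", "data": {"targets": [0,0,0,0,0,2,1,0,0,0,0,0,4,1,0,0,0,0,0,6,1,0,0,0,0,0,8,1,0,0,0,0,0,10,1,0,0,0,0,0,12,1,0,0,0,0,0,12,1,0,0,0,0,0,12,1,0,0,0,0,0,12,1]}}

```text
time: 14.0
tool_pos: [0.6444, -0.1601, 0.1172]
ee_rot: [-3.141, 0.0, 1.306]
wrist_force: [-1.7, 0.0, -1.6]
width: 0.0118
finger_force: 30.0
```

Emit:
{"op": "arm_command", "data": {"targets": [0,0,0,0,0,1,1,0,0,0,0,0,2,1,0,0,0,0,0,3,1,0,0,0,0,0,4,1,0,0,0,0,0,4,1,0,0,0,0,0,4,1,0,0,0,0,0,4,1]}}

```text
time: 14.7
tool_pos: [0.6445, -0.1601, 0.1137]
ee_rot: [3.141, -0.0, 1.306]
wrist_force: [-0.6, 1.4, 0.2]
width: 0.0117
finger_force: 30.0
```

Emit:
{"op": "arm_command", "data": {"targets": [0,0,0,0,0,0.5,1,0,0,0,0,0,1,1,0,0,0,0,0,1.5,1,0,0,0,0,0,2,1,0,0,0,0,0,2,1,0,0,0,0,0,2,1,0,0,0,0,0,2,1]}}

```text
time: 15.4
tool_pos: [0.6447, -0.1602, 0.1121]
ee_rot: [3.141, 0.0, 1.306]
wrist_force: [-1.9, -0.3, 4.1]
width: 0.0116
finger_force: 30.0
```

Emit:
{"op": "arm_command", "data": {"targets": [0,0,0,0,0,0.5,1,0,0,0,0,0,1,1,0,0,0,0,0,1.5,1,0,0,0,0,0,2,1,0,0,0,0,0,2,1,0,0,0,0,0,2,1,0,0,0,0,0,2,1,0,0,0,0,0,2,1,0,0,0,0,0,2,1]}}

```text
time: 16.3
tool_pos: [0.6447, -0.1603, 0.1108]
ee_rot: [3.14, 0.0, 1.306]
wrist_force: [-1.8, 0.0, 8.1]
width: 0.0118
finger_force: 30.0
```

```bash
python3 - <<'E'
from h import *
L=[]
for i in range(12):
    s=robot.snapshot('top'); o=robot.get_obs(); L.append(np.r_[o['tool_pos'],o['wrist_force'],o['wrist_torque']])
print(np.mean(L,0).round(4),np.std(L,0).round(4),o['time'],o['ee_rot'],o['width'])
cv2.imwrite('pics/press.png',cv2.resize(s['color'][100:240,240:440,::-1],None,fx=4,fy=4,interpolation=cv2.INTER_CUBIC))
E
```

```text
[ 0.6447 -0.1603  0.1108 -2.7442  0.9894  7.3124  0.2529  0.6625  0.0965] [0.     0.     0.     0.4855 0.5212 0.3061 0.0199 0.0348 0.0424] 16.9 [3.13996761e+00 1.84835439e-04 1.30622108e+00] 0.011434821910428952
```

View pics/press.png

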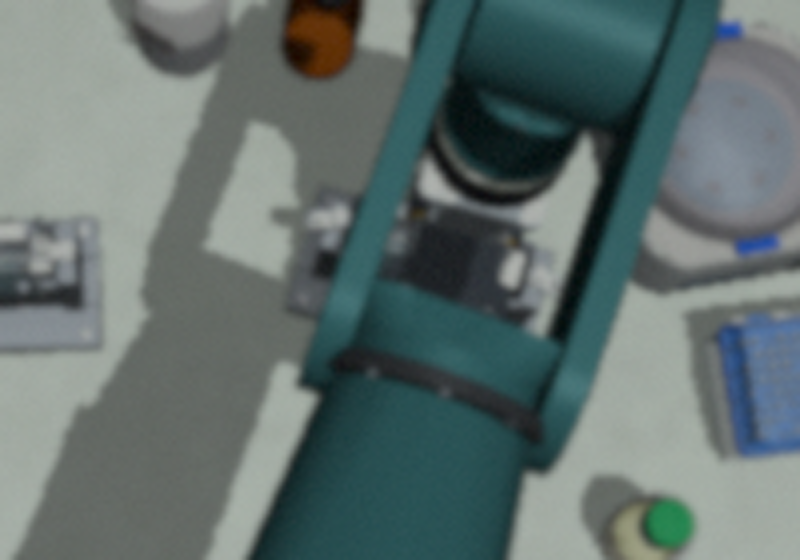

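The frame is between the posts and the left latch is still pointing outward at (285,213). The push on the gasket is about 10 N, with a light side rub, so I'll ease that 0.4 mm and add 0.8 mm of press.

Emit:
{"op": "arm_command", "data": {"targets": [0,0,0,0,-0.2,0.4,1,0,0,0,0,-0.4,0.8,1,0,0,0,0,-0.4,0.9,1,0,0,0,0,-0.4,0.9,1,0,0,0,0,-0.4,0.9,1,0,0,0,0,-0.4,0.9,1]}}

```text
time: 17.5
tool_pos: [0.6447, -0.1603, 0.1105]
ee_rot: [3.139, 0.0, 1.306]
wrist_force: [-2.2, 0.1, 8.8]
width: 0.0114
finger_force: 30.0
```

```bash
python3 - <<'E'
from h import *
L=[];Z=[]
for i in range(16):
    s=snap('top'); o=robot.get_obs(); L.append(np.r_[o['tool_pos'],o['wrist_force'],o['wrist_torque']]);Z.append(s['P'])
print(np.mean(L,0).round(4),np.std(L,0).round(4),o['time'],o['ee_rot'],o['width'],o['finger_force'])
P=np.nanmedian(Z,0).reshape(-1,3);t=np.radians(-15.15);D=P-np.array([.6398,-.1585,0])
l=np.stack([np.cos(t)*D[:,0]+np.sin(t)*D[:,1],-np.sin(t)*D[:,0]+np.cos(t)*D[:,1],D[:,2]],1)*1000
k=l[(np.abs(l[:,0])<16)&(np.abs(np.abs(l[:,1])-49)<10)&(l[:,2]>84)&(l[:,2]<103)]
for s in(-1,1):
    a=k[k[:,1]*s>0]; print(s,len(a),a[np.argsort(a[:,0])][:25].round(0).tolist())
E
```

```text
[ 0.6447 -0.1603  0.1105 -2.4259  1.0973  8.2218  0.2606  0.6442  0.0824] [0.     0.     0.     0.5388 0.4213 0.5748 0.0238 0.0317 0.0321] 18.3 [3.13878513e+00 2.45695181e-04 1.30623740e+00] 0.011887321937331833 30.007673799991608
-1 52 [[-13.0, -59.0, 85.0], [-11.0, -52.0, 91.0], [-10.0, -54.0, 90.0], [-10.0, -48.0, 94.0], [-10.0, -51.0, 96.0], [-10.0, -59.0, 94.0], [-9.0, -53.0, 96.0], [-9.0, -45.0, 95.0], [-8.0, -48.0, 95.0], [-7.0, -50.0, 95.0], [-7.0, -52.0, 95.0], [-7.0, -44.0, 95.0], [-6.0, -55.0, 94.0], [-6.0, -47.0, 95.0], [-6.0, -59.0, 88.0], [-5.0, -49.0, 96.0], [-4.0, -52.0, 95.0], [-4.0, -44.0, 95.0], [-4.0, -54.0, 96.0], [-3.0, -46.0, 96.0], [-3.0, -59.0, 99.0], [-2.0, -49.0, 95.0], [-2.0, -51.0, 95.0], [-1.0, -54.0, 95.0], [-1.0, -58.0, 99.0]]
1 8 [[-8.0, 59.0, 96.0], [-3.0, 58.0, 98.0], [-1.0, 59.0, 101.0], [2.0, 55.0, 85.0], [8.0, 55.0, 92.0], [12.0, 59.0, 96.0], [15.0, 56.0, 88.0], [16.0, 57.0, 92.0]]
```

Emit:
{"op": "arm_command", "data": {"targets": [0,0,0,0,-0.2,0.4,1,0,0,0,0,-0.3,0.8,1,0,0,0,0,-0.3,1.2,1,0,0,0,0,-0.3,1.2,1,0,0,0,0,-0.3,1.2,1,0,0,0,0,-0.3,1.2,1,0,0,0,0,-0.3,1.2,1,0,0,0,0,-0.3,1.2,1]}}

```text
time: 19.1
tool_pos: [0.6447, -0.1603, 0.1099]
ee_rot: [3.138, 0.0, 1.306]
wrist_force: [-2.3, 0.9, 9.7]
width: 0.0117
finger_force: 30.0
```

```bash
python3 - <<'E'
from h import *
L=[];Z=[]
for i in range(16):
    s=snap('top'); o=robot.get_obs(); L.append(np.r_[o['tool_pos'],o['wrist_force'],o['wrist_torque']]);Z.append(s['P'])
print(np.mean(L,0).round(4),np.std(L,0).round(4),o['time'],o['ee_rot'],o['width'],o['finger_force'])
P=np.nanmedian(Z,0).reshape(-1,3);t=np.radians(-15.15);D=P-np.array([.6398,-.1585,0])
l=np.stack([np.cos(t)*D[:,0]+np.sin(t)*D[:,1],-np.sin(t)*D[:,0]+np.cos(t)*D[:,1],D[:,2]],1)*1000
k=l[(l[:,0]>-8)&(l[:,0]<5)&(np.abs(l[:,1]+49)<5)&(l[:,2]>84)&(l[:,2]<103)]; print(k[:,2].mean(),k[:,2].std(),len(k))
E
```

```text
[ 0.6447 -0.1603  0.1099 -2.3156  1.0103  9.5207  0.2685  0.6627  0.0854] [0.     0.     0.     0.3826 0.483  0.5098 0.0248 0.0239 0.0301] 19.9 [3.13779626e+00 2.62486686e-04 1.30621110e+00] 0.011967412355651866 30.0077024102211
94.76865442732446 0.7020735908993119 19
```

The push is steady at about 12 N, and the shoulders measure about 93.5 mm, below the latches at 95 mm. Handing in.

```bash
python3 -c "
from bench import robot
print(robot.close_job())"
```

```text
the job is handed in; nothing more can be done
None
```

I handed the job in with the frame still gripped, standing in the empty stand and pressed down with a steady 12 N or so (gasket about 4.5–5 mm down); the left latch showed parked open, I could not see the right one clearly at the end, and no verdict came back.

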